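Bring the screw press down one turn

ROBOT

A 6-joint arm with a two-finger parallel gripper is mounted at the origin on the work surface. World frame = base frame: x ahead of the robot, y to its left, z up, the work surface at z = 0. Lengths are in m, angles in degrees, forces in N, time in s.
With the tool pointing down it reaches from about 0.35 to 0.975 m from the base axis. Payload 4.9 kg.
Tool frame: the origin (TCP) lies midway between the tips of the shut fingers; the grasp point (between the pads) lies 19 mm behind it; z points along the fingers, y is the line along which they close (so a half turn about z gives the same grasp; the last joint's range is limited). The gripper opens to 85 mm and grips with 20 to 120 N. Pads are 22 mm wide; open, the fingers measure 114 mm over their backs; the gripper's body (76 mm by 85 mm) begins 54 mm behind the grasp point. The pads swing forward as they close: fully open they stand 13 mm farther back than shut.
Start: joints at [70.015, 3.019, 92.412, -0, 84.569, -6.818], TCP at [0.142, 0.609, 0.231] pointing down, gripper open.
Joint ranges: [-172.51, 172.51], [-57.92, 126.97], [3.15, 148.05], [-58.71, 238.71], [5.1, 150.11], [-179.66, 179.66]. Speed limits (degrees/s): [147.25, 147.25, 180, 180, 180, 180].

INTERFACE

Orientations are given as a 3x3 rotation matrix whose columns are the frame's x, y, z axes.
In Python, from plant import arm, let_go, close, planner, telemetry, snapshot, camera_params, order gives the robot as it stands. The module is installed in compiled form; this text tells all that it offers. Calls block until the motion is done:
- arm.move_ptp(position, orientation): joint-space move of the TCP to a pose.
- arm.line_to(position, velocity=0.15, attitude=None, stop_force=None): straight line of the TCP; attitude=None keeps the orientation; velocity is the mean speed in m/s. With stop_force (N) it stops when the force on the tool has changed by that much, and returns True; else False.
- arm.movej(angles): joint-space move.
- let_go() and close(squeeze=None): open the fingers fully, or close them until they stop; squeeze is the grip in N (None keeps the last).
- arm.pause(seconds).
- planner.solve_ik(position, orientation): joint angles nearest the present ones, or None.
- telemetry.read_state(): the state.
- snapshot(name): name is "side" or "top" or "wrist"; returns the picture (400x640x3 uint8, red, green, blue); there is no depth.
- camera_params(name): a dict with "fx", "fy", "cx", "cy" (pixels), "eye" and "orientation" of the camera in the world. Camera axes: x right, y down, z forward; pixel columns grow to the right and rows downward; lengths in m; the calibration is good to about 2 mm. A picture is of the moment at which its call begins: read the wrist's pose just before it. camera_params takes no time and is no camera call; for the wrist camera it gives the pose at the moment of the call.
A pose or a line that the arm cannot do raises arm.PlanningError and nothing moves.
- order.sign_off(): hands the job in; it is judged then, once.
The state is a dict: "time": time; "qpos": joint angles; "joint_velocities": joint speeds; "joint_efforts": joint torques, N m; "ee_pos": TCP position; "tool_rot": TCP orientation; "ft_force": force on the tool from outside, world axes, zero at the start; "wrist_torque": the same for the moment, N m; "opening": finger opening in m; "finger_force": force on a finger pad.
Only numpy, scipy, OpenCV 4.12 (cv2) and the standard library are available. Lean on these libraries where they do the work, as an engineer would, in place of code of your own. Each camera call takes 0.05 s, during which the arm holds its last target. There are 200 camera calls.

TASK

Lower the ram of the small bench press: push the upright handle of its hand wheel round clockwise (seen from above) with your fingertips through exactly one full turn, so that the handle is back where it began and the ram stops just short of the bearing. Push gently, without squeezing the handle, do not turn the wheel backwards or run on past the one turn, and leave the loose things on the bench where they are. Finish with the hand clear of everything.

Things in the scene. Friction and masses are not known exactly. Their poses are not given: they have to be found in the camera images.
- wheel (a joint): angle in rad the level hand wheel has been turned: 0 at the start, growing clockwise seen from above, 6.283 after one turn. Steel rim of 80 mm radius (18 mm bar, its top 214 mm above the bench), three spokes, hub 44 mm across with its top at 217 mm. About 3 N of drag at the handle; it stays where it is left and lowers the ram 12 mm a turn (the ram starts 13 mm above the bearing).
- wheel_center (a point): point on the wheel's vertical axis at the height of the rim's middle, 205 mm above the bench. The press is fixed on the bench: base 200 x 170 mm, two columns and a crosshead with its top at 175 mm; only the wheel, its handle and a brass collar under the hub rise above that.
- handle_mid (a point): middle of the black upright handle, on its axis: a smooth vertical round post 24 mm in diameter, 65 mm tall, set on the rim at the end of one spoke, 80 mm from the wheel's axis. Foot 211 mm and top 276 mm above the bench, this point 243.5 mm. It may start in any direction round the wheel.
- handle: the same handle; origin at the centre of its foot, z up. The grip spins freely about its own upright spindle, so its x and y axes mean nothing.
- oil_bottle: loose small brown bottle, 44 mm in diameter, 110 mm tall, standing on the bench near the press; origin at its underside. To be left alone.
- bearing_ring: loose steel ring, 62 mm outside and 30 mm inside, 16 mm high, lying on the bench; origin at its underside. To be left alone.
- shaft_stub: loose steel round, 28 mm in diameter, 70 mm tall, standing on end on the bench; origin at its underside. To be left alone.
- spanner: loose spanner about 170 mm long lying on the bench along its own x; origin at its underside. To be left alone.

How it is judged:
By the outcome, as a careful person would: the job done as asked, in the order asked, and still so for the second after the job is handed in, with the robot touching nothing.
It also fails if it takes over 56 s, if anything falls off the work surface, if the arm or the gripper's body presses on something with over 40 N, if the wrist force passes 120 N, or if a joint passes its speed limit or range.

## Working session

There is one attempt and no reset: what is moved stays moved. The work goes in short steps, each a Python script; the robot and the scene stay as the last script left them, time stands still between calls to the robot, and variables do not carry over. Pictures are saved under pics/ and viewed, at most 10 in all, crops included, and the job is handed in when it is done.

```bash
mkdir -p pics; python3 - <<'E'
from plant import *
import cv2
for n in ("side","top"):
    im=snapshot(n); cv2.imwrite(f"pics/{n}0.png",im[:,:,::-1])
    print(n,camera_params(n))
s=telemetry.read_state();print(s["time"],s["ee_pos"],s["ft_force"],s["opening"],s["tool_rot"])
E
```

```text
side {'fx': 370.49883785208505, 'fy': 370.49883785208505, 'cx': 325.34913268342785, 'cy': 197.3646024485191, 'eye': array([ 0.01341088, -0.49980715,  0.70409376]), 'orientation': array([[ 7.21340217e-01, -4.03954619e-01,  5.62573513e-01],
       [-6.92580683e-01, -4.20098238e-01,  5.86386790e-01],
       [-5.37510435e-04, -8.12611922e-01, -5.82804920e-01]])}
top {'fx': 473.1654065625928, 'fy': 473.1654065625928, 'cx': 314.12518631243887, 'cy': 200.02824097554236, 'eye': array([0.37875927, 0.0337901 , 1.03116082]), 'orientation': array([[-0.00567756, -0.97778731,  0.20952266],
       [-0.99996294,  0.00419533, -0.00751811],
       [ 0.00647209, -0.20955758, -0.97777489]])}
0.1 [0.14215619 0.60803961 0.23017642] [-0.95328215  0.1578448   0.02480525] 0.0853059477103778 [[-9.73717878e-01  2.27756606e-01 -6.49938745e-04]
 [ 2.27757417e-01  9.73716299e-01 -1.76862703e-03]
 [ 2.30039460e-04 -1.87017213e-03 -9.99998225e-01]]
```

View pics/top0.png

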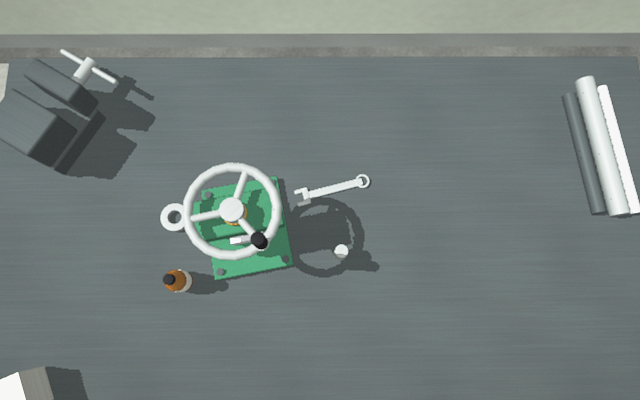

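View pics/side0.png

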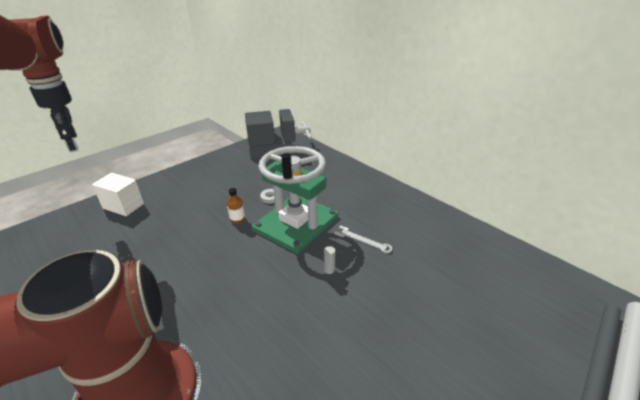

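The top view shows the wheel centred near (232,211) px, with the black handle at about (259,240). The bottle is at (175,281), the ring at (174,216), the stub at (342,251) and the spanner at (335,187). I'll enlarge the wheel.

```bash
cat > h.py <<'E'
import numpy as np
from plant import camera_params
def ray(n,u,v,z):
    c=camera_params(n);d=c["orientation"]@[(u-c["cx"])/c["fx"],(v-c["cy"])/c["fy"],1]
    return c["eye"]+d*(z-c["eye"][2])/d[2]
def proj(n,p):
    c=camera_params(n);q=(np.atleast_2d(p)-c["eye"])@c["orientation"]
    return np.c_[c["fx"]*q[:,0]/q[:,2]+c["cx"],c["fy"]*q[:,1]/q[:,2]+c["cy"]]
E
python3 - <<'E'
import cv2,numpy as np
from h import *
im=cv2.imread("pics/top0.png")
C=ray("top",232,211,.205);print(C)
# rim fit: maximise mean brightness at the 80 mm circle
from scipy.optimize import minimize
g=cv2.GaussianBlur(im.min(2).astype(np.float32),(0,0),1.5)
a=np.linspace(0,2*np.pi,180)
def f(x):
    p=proj("top",np.c_[x[0]+.08*np.cos(a),x[1]+.08*np.sin(a),np.full(180,.207)]).astype(np.float32)
    return -float(cv2.remap(g,p[:,0],p[:,1],1).mean())
r=minimize(f,C[:2],method="Nelder-Mead",options=dict(initial_simplex=[C[:2],C[:2]+[.01,0],C[:2]+[0,.01]]));print(r.x,r.fun)
o=cv2.resize(im[150:300,140:340],None,fx=4,fy=4,interpolation=cv2.INTER_CUBIC)
for R in (.071,.089):
    p=proj("top",np.c_[r.x[0]+R*np.cos(a),r.x[1]+R*np.sin(a),np.full(180,.205)])
    for u,v in p: cv2.circle(o,(int((u-140)*4+2),int((v-150)*4+2)),1,(0,0,255),-1)
cv2.imwrite("pics/topc.png",o)
s=cv2.imread("pics/side0.png");cv2.imwrite("pics/sidec.png",cv2.resize(s[130:290,210:410],None,fx=4,fy=3.75,interpolation=cv2.INTER_CUBIC))
E
```

```text
[0.53650349 0.17331322 0.205     ]
[0.5387189  0.17691323] -218.4537811279297
```

View pics/topc.png

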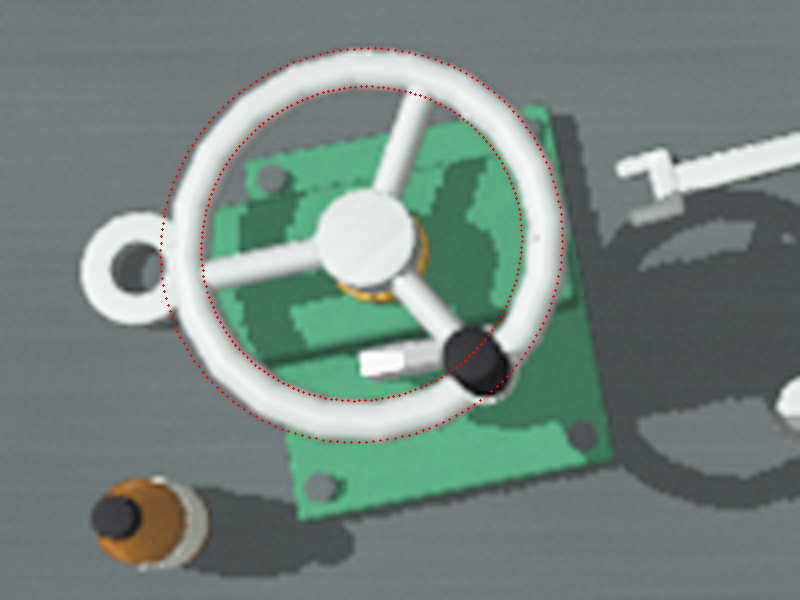

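View pics/sidec.png

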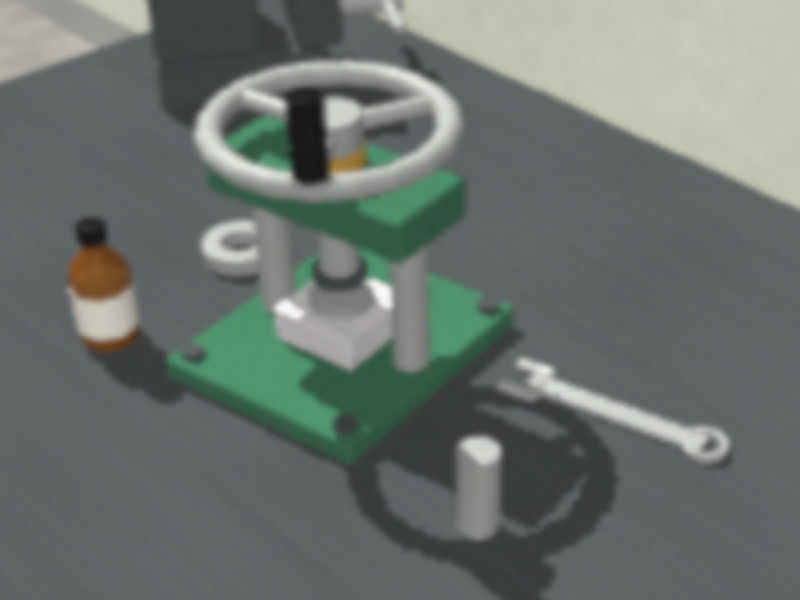

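The enlarged rim spans 173–565 × 47–440 in the crop, so its centre is px (232.1,210.9); the automatic fit was pulled off by the ring. The handle top is at crop (466,353), px (256.5,238.2). The loose items are all well below the handle's height.

Plan: shut the fingers, keep the orientation fixed and touch the handle gently from behind. Then I drive the TCP once round the circle, back to that same contact pose.

```bash
cat >> h.py <<'E'
C=ray("top",232.1,210.9,.205)[:2]
H=ray("top",256.5,238.2,.276)[:2]
Z=.238
th=np.arctan2(*(H-C)[::-1])
def on(a,r=.08): return np.r_[C+r*np.array([np.cos(a),np.sin(a)]),Z]
def rot(a):   # tool x along the clockwise tangent at angle a, z down
    x=np.array([np.sin(a),-np.cos(a),0]);z=np.array([0,0,-1.]);return np.c_[x,np.cross(z,x),z]
E
python3 - <<'E'
from h import *
from plant import *
print("C",C,"H",H,"r",np.hypot(*(H-C)),"th",np.degrees(th))
for k in (0,180,90,-90):
    R=rot(th+np.radians(k)); print(k,[ (None if q is None else np.round(q,0)) for q in (planner.solve_ik(on(th+d),R) for d in np.radians([40,-50,-140,-230,-300]))])
E
```

```text
C [0.53668336 0.17314146] H [0.47838817 0.12072727] r 0.0783937224549547 th -138.04075168017772
0 [array([  2., -10., 104.,  -0.,  86., -40.]), array([ 13., -16., 109.,  -0.,  87., -29.]), array([ 18.,  -0.,  95.,  -0.,  85., -24.]), array([  8.,   4.,  90.,  -0.,  85., -34.]), array([  2.,  -6., 101.,  -0.,  85., -40.])]
180 [array([  2., -10., 104.,  -0.,  86., 140.]), array([ 13., -16., 109.,  -0.,  87., 151.]), array([ 18.,  -0.,  95.,  -0.,  85., 156.]), array([  8.,   4.,  90.,  -0.,  85., 146.]), array([  2.,  -6., 101.,  -0.,  85., 140.])]
90 [array([   2.,  -10.,  104.,   -0.,   86., -130.]), array([  13.,  -16.,  109.,   -0.,   87., -119.]), array([  18.,   -0.,   95.,   -0.,   85., -114.]), array([   8.,    4.,   90.,   -0.,   85., -124.]), array([   2.,   -6.,  101.,   -0.,   85., -130.])]
-90 [array([  2., -10., 104.,  -0.,  86.,  50.]), array([ 13., -16., 109.,  -0.,  87.,  61.]), array([18., -0., 95., -0., 85., 66.]), array([ 8.,  4., 90., -0., 85., 56.]), array([  2.,  -6., 101.,  -0.,  85.,  50.])]
```

```bash
python3 - <<'E'
from h import *
from plant import *
import cv2,json
close()
p=np.array(telemetry.read_state()["ee_pos"]); p[2]=.40; arm.line_to(p,.25)
R=rot(th); x=R[:,0]; Hc=on(th)
s=Hc-.055*x; s[2]=.36
arm.move_ptp(s,R); s[2]=Z; arm.line_to(s,.12)
print(telemetry.read_state()["time"])
arm.pause(.3); f0=np.array(telemetry.read_state()["ft_force"])
hit=arm.line_to(Hc-.012*x,.02,stop_force=1.8)
t=telemetry.read_state(); d=np.array(t["ee_pos"])-Hc
print(hit,t["time"],t["ee_pos"],"along",d@x,"lat",d@R[:,1],"f",(np.array(t["ft_force"])-f0).round(2))
json.dump(list(t["ee_pos"]),open("p0.json","w"))
im=snapshot("top")[150:300,140:340,::-1]
cv2.imwrite("pics/contact.png",cv2.resize(im,None,fx=4,fy=4,interpolation=cv2.INTER_CUBIC))
E
```

```text
5.1667
True 6.95 [0.49189291 0.10297022 0.23745109] along -0.022233801856319572 lat -0.00022371876912503441 f [ 0.88 -0.38  0.02]
```

View pics/contact.png

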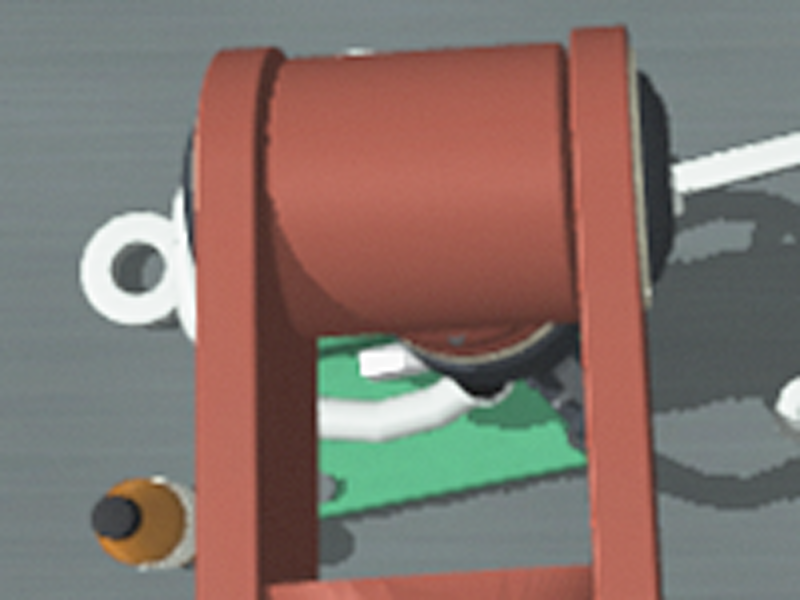

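The arm hides the handle here. The touch came 22 mm short of the handle axis, as expected for 12 + 11 mm, and the force points back along the push, so contact is good. Pushing the first sixth of the turn.

```bash
cat > push.py <<'E'
from h import *
from plant import *
import json
P0=np.array(json.load(open("p0.json")));v=P0[:2]-C;r=np.hypot(*v);a0=np.arctan2(v[1],v[0])
def run(i,j,n=36,vel=.035):
    for k in range(i+1,j+1):
        p=on(a0-2*np.pi*k/n,r)
        hit=arm.line_to(p,vel,stop_force=20)
        t=telemetry.read_state(); f=np.array(t["ft_force"]); w=np.array(t["ee_pos"])-p
        if k%3==0 or hit: print(k,hit,round(t["time"],2),f.round(1),(w*1e3).round(1),flush=True)
        if hit: return
E
python3 -c "
from push import *
run(0,6)"
```

```text
3 False 8.7 [-0.7 -0.2 -0.2] [-0.3  0.5 -0. ]
6 False 10.4 [-0.1  0.3  0.5] [-0.1  0.6  0. ]
```

```bash
python3 - <<'E'
from plant import *
import cv2
im=snapshot("side")[130:290,210:410,::-1]
cv2.imwrite("pics/mid.png",cv2.resize(im,None,fx=4,fy=3.75,interpolation=cv2.INTER_CUBIC))
E
```

```text
(no output)
```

View pics/mid.png

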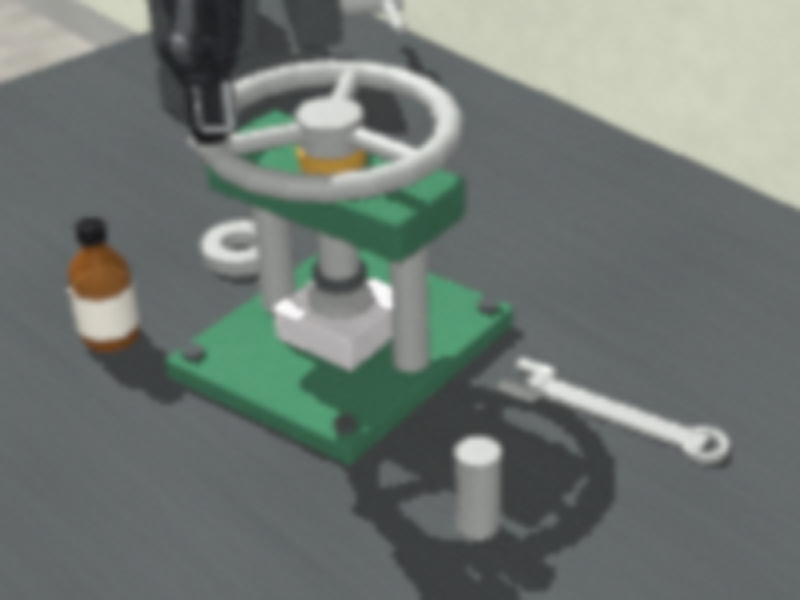

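The wheel has turned: its handle spoke now points to (210,140), just behind the fingertips. Continuing.

```bash
python3 -c "
from push import *
run(6,34)
from plant import *
import cv2
im=snapshot('side')[130:290,210:410,::-1]
cv2.imwrite('pics/late.png',cv2.resize(im,None,fx=4,fy=3.75,interpolation=cv2.INTER_CUBIC))"
```

```text
9 False 12.15 [0.4 0.3 1. ] [ 0.2  0.4 -0. ]
12 False 13.85 [-0.7  0.7  1.2] [ 0.4  0.2 -0.1]
15 False 15.55 [-0.7 -0.6  0.3] [ 0.6 -0.2  0. ]
18 False 17.25 [ 0.1 -0.2  0.3] [ 0.5 -0.5 -0.1]
21 False 18.95 [ 0.6 -0.2 -0.9] [ 0.4 -0.6  0. ]
24 False 20.65 [-0.1 -0.4  1.8] [ 0.1 -0.7  0. ]
27 False 22.35 [-0.8  0.4  2.1] [-0.3 -0.5 -0. ]
30 False 24.05 [0.4 0.4 1.2] [-0.4 -0.3 -0.1]
33 False 25.75 [ 0.6 -1.  -0.2] [-0.6  0.  -0.1]
```

View pics/late.png

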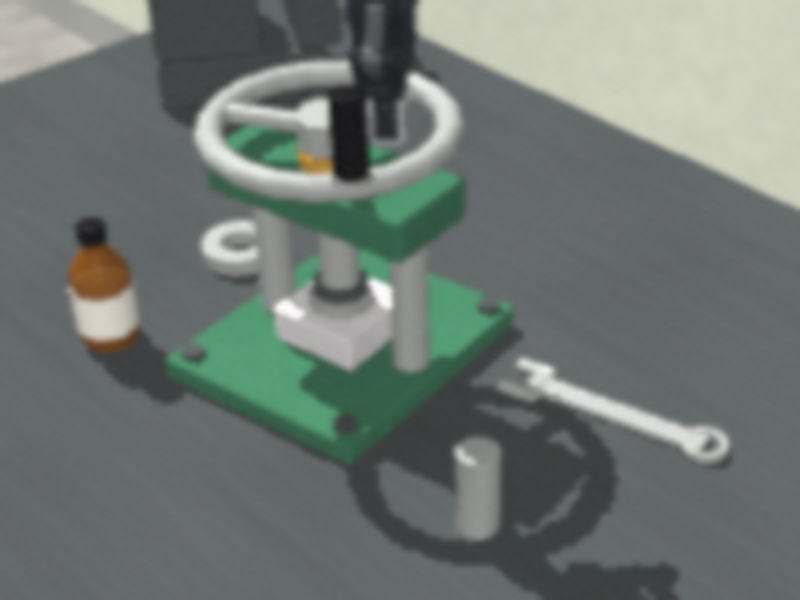

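The handle foot is at (350,175), about 20° short of its start at (312,178), with the fingertip behind it at (388,135). The last part goes slowly, ending at the touch pose.

```bash
python3 -c "
from push import *
import cv2
run(68,72,72,.012)
t=telemetry.read_state();x=rot(th)[:,0];e=(np.array(t['ee_pos'])-P0);print('along',e@x,'xyz',e)
p=np.array(t['ee_pos']);p=p-.03*x;arm.line_to(p,.05)
p[2]=.40;arm.line_to(p,.15)
arm.move_ptp([.25,-.3,.40],rot(th))
print(telemetry.read_state()['time'])
im=snapshot('top')[150:300,140:340,::-1]
cv2.imwrite('pics/end.png',np.hstack([cv2.resize(im,(800,600),interpolation=cv2.INTER_CUBIC)]))
s=snapshot('side')[130:290,210:410,::-1]
cv2.imwrite('pics/ends.png',cv2.resize(s,None,fx=4,fy=3.75,interpolation=cv2.INTER_CUBIC))
# residual shift of dark handle pixels vs start
def dark(a):
    m=(a.max(2)<45).astype(np.uint8);return m
g0=cv2.imread('pics/side0.png')[145:185,270:310]; g1=snapshot('side')[145:185,270:310,::-1]
for g in (g0,g1):
    v,u=np.nonzero(dark(g));print(len(u),u.mean(),v.mean())
"
```

```text
69 False 27.12 [ 1.3 -2.1  0.3] [-0.1 -0.   0. ]
72 False 29.4 [ 1.2 -1.3  1.8] [-0.2  0.1 -0. ]
along 0.00021112589324751832 xyz [-0.00017481  0.00012674  0.00053596]
33.0667
173 16.387283236994218 20.76878612716763
145 15.793103448275861 21.717241379310344
```

View pics/end.png

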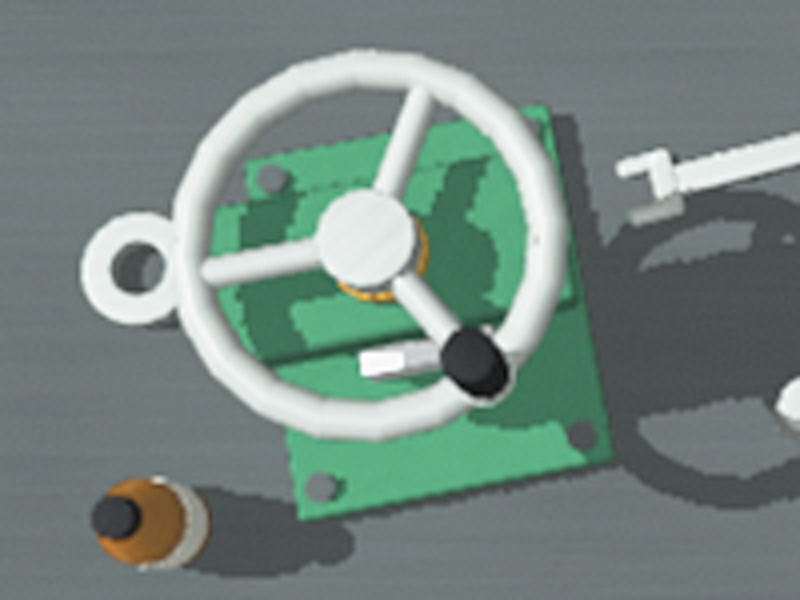

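View pics/ends.png

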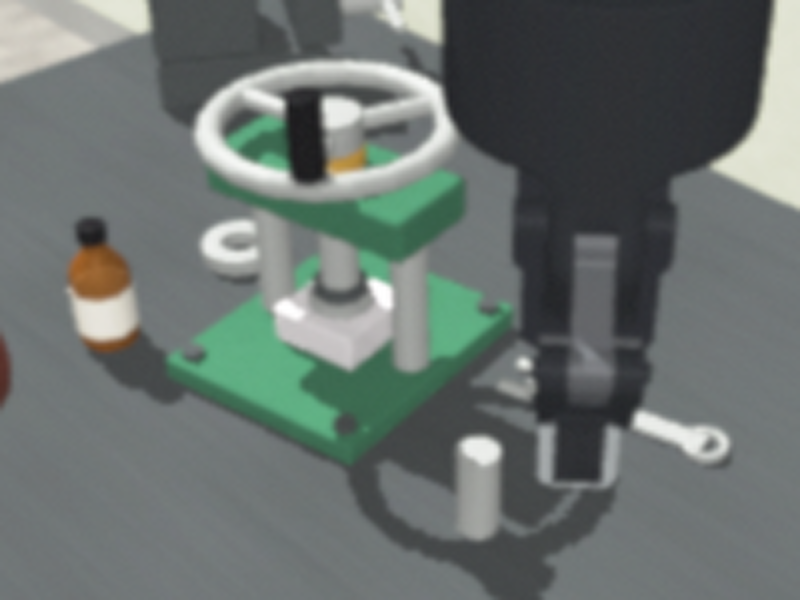

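Every loose thing is where it was. The handle is back at its start, (305,135) in the side crop, within about half a pixel (around 1 mm, 1°), and the ram is down. The hand is clear at z = 0.40.

```bash
python3 -c "
from plant import order
print(order.sign_off())"
```

```text
the job is handed in; nothing more can be done
None
```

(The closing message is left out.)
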